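# Trip both seat-back latches through their windows

## Task

The freshly painted seat back is ready to come off its jig, but the latch on each side still grips its striker. Reach down through the window in each panel with the fingertips and press the latch's release paddle until the claw springs open, left and right in either order, then let both paddles come back up. The paint is wet, so touch no part of the seat-back frame, and leave the tools and stock around it where they are.

Things in the scene. Friction and masses are not known exactly. Their poses are not given: they have to be found in the camera images.
- seat_back: black seat-back frame, wet paint, fixed on a plywood jig: tube loop 420 x 460 mm with springs in the far half and two pressed panels (176 mm in x, 150 mm in y) side by side at the end near the robot, one window in each. Origin at bench level midway between the windows; x away from the robot, y left, z up. Panel tops are 130 mm above the bench; rolled window edges, the highest part, 2 mm more.
- window_left (a point): centre of the left (+y) window in the seat-back panel, level with the panel's flat top; its axes are those of the seat back. The clear opening is 64 mm along x and 92 mm along y, with corners cut by about 10 mm.
- pad_left (a point): centre of the upper face of the left latch's release paddle, a bare steel plate 34 mm (x) by 40 mm (y), seen through the left window, straight below its centre and 12 mm below the panel's flat top when at rest; it moves with the lever.
- lever_left (a joint): angle of the left release lever (rad): 0 at rest (up), 0.25 at its stop (down). Its hinge runs along y, 70 mm on the +x side of the paddle's centre, under the panel, so the paddle sinks 17 mm in all. The spring takes about 3.5 N at first, 7 N at the stop; the latch trips at about 0.17 rad (11 to 12 mm of travel). Springs back up when let go.
- claw_left (a joint): angle of the left latch's claw (rad), the small hook at the outer side of the frame: 0 latched under the striker hoop of the jig, 0.9 sprung open. It springs open and stays open once its lever has been pressed far enough; it cannot be moved while latched.
- window_right (a point): centre of the right (-y) window in the seat-back panel, level with the panel's flat top; its axes are those of the seat back. The clear opening is 64 mm along x and 92 mm along y, with corners cut by about 10 mm.
- pad_right (a point): centre of the upper face of the right latch's release paddle, a bare steel plate 34 mm (x) by 40 mm (y), seen through the right window, straight below its centre and 12 mm below the panel's flat top when at rest; it moves with the lever.
- lever_right (a joint): angle of the right release lever (rad): 0 at rest (up), 0.25 at its stop (down). Its hinge runs along y, 70 mm on the +x side of the paddle's centre, under the panel, so the paddle sinks 17 mm in all. The spring takes about 3.5 N at first, 7 N at the stop; the latch trips at about 0.17 rad (11 to 12 mm of travel). Springs back up when let go.
- claw_right (a joint): angle of the right latch's claw (rad), the small hook at the outer side of the frame: 0 latched under the striker hoop of the jig, 0.9 sprung open. It springs open and stays open once its lever has been pressed far enough; it cannot be moved while latched.
- screw_jar: closed glass screw jar with metal lid, 52 mm across, 62 mm high, stands on the jig board (18 mm above the bench) in the gap between the two window panels; origin at the centre of its underside. Leave alone.
- tape_roll: roll of masking tape lying flat, 96 mm outside, 72 mm inside, 28 mm high, on the jig board under the seat springs; origin at the centre of its underside. Leave alone.
- screwdriver: screwdriver, 200 mm long, lying on the bench beside the jig; origin at the underside. Leave alone.
- mallet: rubber mallet with a wooden handle, 260 mm long, lying on the bench beside the jig; origin at the underside. Leave alone.
- wrench: wrench, 170 mm long, lying on the jig board under the seat springs; origin at the underside. Leave alone.
- glue_tin: tin, 80 mm across, 100 mm high, standing on the bench beside the jig; origin at the centre of its underside. Leave alone.
- clip_tray: small grey open tray of trim clips, 100 x 80 x 28 mm, on the bench beside the jig; origin at the centre of its underside. Leave alone.

How it is judged (in metres and radians):
On the way, in this order (a step that is already met when the one before it is completed fails the run):
1. one of the two latches has been tripped: its claw is sprung open (value of joint any of claw_left, claw_right above 0.75 rad), for 0.1 s.
2. both claws are sprung open (value of joint each of claw_left, claw_right above 0.75 rad), for 0.1 s.
At the end, for the whole second after the job is handed in: Both claws stand open (above 0.75 rad of 0.9), both release levers are back up (below 0.04 rad), and every loose thing is within 15 mm of where it stood (all of step 2 and value of joint each of lever_left, lever_right below 0.04 rad and distance of each of screw_jar, tape_roll, screwdriver, mallet, wrench, glue_tin, clip_tray from where it was at the start of the episode below 0.015 m); the robot touches nothing.
It fails at once if a release paddle is lifted instead of pressed (value of joint any of lever_left, lever_right below -0.03 rad).
It fails at once if the robot touches the wet seat-back frame (contact force between any of the arm, the fingers and seat_back above 0.3 N).
It fails at once if a bystander is lifted, knocked over or pushed away (distance of any of screw_jar, tape_roll, screwdriver, mallet, wrench, glue_tin, clip_tray from where it was at the start of the episode above 0.03 m).
It also fails if it takes over 38 s, if anything falls off the work surface, if the arm or the gripper's body presses on something with over 40 N, if the wrist force passes 120 N, or if a joint passes its speed limit or range.

## Robot

A 6-joint arm with a two-finger parallel gripper is mounted at the origin on the work surface. World frame = base frame: x ahead of the robot, y to its left, z up, the work surface at z = 0. Lengths are in m, angles in degrees, forces in N, time in s.
With the tool pointing down it reaches from about 0.4 to 0.825 m from the base axis. Payload 7 kg.
Tool frame: the origin (TCP) lies between the finger pads; the fingertips stand 19 mm ahead of it and the grasp point (between the pads) is the TCP; y points along the fingers, x is the direction in which the jaws open and shut, and the axes are right-handed (so a half turn about y gives the same grasp; the last joint's range is limited). The gripper opens to 88 mm and grips with 3 to 60 N. Pads are 19 mm wide; open, the fingers measure 130 mm over their backs; the gripper's body (78 mm by 193 mm) begins 47 mm behind the grasp point.
Start: joints at [-50.013, 20.546, 0.682, 0, -70.136, -16.507], TCP at [0.269, -0.619, 0.246] pointing down, gripper open.
Joint ranges: [-176.03, 176.03], [-82.01, 121.73], [-58.28, 71.71], [-173.87, 95.51], [-174.79, -0.11], [-173.66, 173.66]. Speed limits (degrees/s): [136.94, 136.94, 172.46, 180, 180, 180].

## Interface

Orientations are given as [roll, pitch, yaw] about the fixed x, y, z axes, in that order (R = Rz(yaw) Ry(pitch) Rx(roll)).
In Python, from plant import r gives the robot as it stands. The module is installed in compiled form; this text tells all that it offers.
- The arm moves only by the tool jog_arm, never from a script. Its argument "steps" is a list of rows, each a list of 5 numbers: the closure, from 0 (fully open) to 1 (shut), then the shift along the tool's x, y, z in m, then the turn about the tool's y in degrees. In form: [[jaw, x, y, z, turn], ...]. A call has 1 to 12 rows; each row shifts and turns the commanded pose from where the row before left it, along the tool's axes as they then stand; what a row does not reach is not made up. A row lasts 1/12 s, in which the tool goes at most 41.7 mm and 7.16 degrees, less where a joint would pass 70% of its speed; a pose out of reach is approached as far as the arm can. A call with a gripper value outside its range is refused whole. The fingers move at their own pace and stop on an object; "squeeze" is the grip in N (left out, the last holds). Time passes only in rows, so rows that do not move let the fingers close. It gives the time, the measured TCP pose, the force and the opening at its end, in the units of the state.
- r.get_state(): the state, without advancing time (a new reading comes with each control period).
- r.capture(name): name is "scene" or "side" or "wrist"; returns a dict with "image" (420x560x3 uint8, red, green, blue), "vfov" (degrees; the focal length in pixels is half the picture's height over the tangent of half this angle, whatever the lens; pixels are square), "cx", "cy" (the principal point, pixels), "R" (3x3) and "t" (3): a world point X has camera coordinates R X + t; the wrist camera has in their place "tool_from_camera" (4x4, takes a point from camera to tool coordinates, whose origin is the TCP and whose axes are the tool frame's). Camera axes: x right, y down, z forward; pixel columns grow to the right and rows downward; lengths in m; the calibration is good to about 2 mm. A picture is of the moment at which its call begins: read the wrist's pose just before it. There is no depth.
- r.close_job(): hands the job in, once; it reports no verdict.
The state is a dict: "time_s": time; "joints": joint angles; "qd": joint speeds; "joint_torque": joint torques, N m; "tcp_pos": TCP position; "eef_rot": TCP orientation; "contact_force": force on the tool from outside, world axes, zero at the start; "moment": the same for the moment, N m; "gripper_width": finger opening in m.
Only numpy, scipy, OpenCV 4.12 (cv2) and the standard library are available. Lean on these libraries where they do the work, as an engineer would, in place of code of your own. Each camera call takes 0.05 s, during which the arm holds its last target.

## Working session

There is one attempt and no reset: what is moved stays moved. The work goes in short steps, Python scripts to look and compute and a tool call to move; the robot and the scene stay as the last step left them, time stands still between calls to the robot, and variables do not carry over. Pictures are saved under pics/ and viewed, and the job is handed in when it is done.

Besides the shell and the picture viewer there is one more tool, called after "Call:" as name(argument=value, ...) on one line, values as JSON. jog_arm: Moves the arm, as the interface text tells. Its arguments: {"type":"object","properties":{"steps":{"type":"array","items":{"type":"array","items":{"type":"number"}}},"squeeze":{"type":"number"}},"required":["steps"]}

```bash
mkdir -p pics; python3 - <<'E'
from plant import r
import cv2,pickle
s=r.get_state();print(s)
d={}
for n in("scene","side","wrist"):
    c=r.capture(n);d[n]=c;cv2.imwrite(f"pics/{n}0.png",c["image"][:,:,::-1])
    print(n,{k:v for k,v in c.items() if k!="image"})
d["state"]=s
pickle.dump(d,open("c0.pkl","wb"))
E
```

```text
{'time_s': 0.0, 'joints': array([-5.00122010e+01,  2.05917447e+01,  6.31401598e-01, -1.98068192e-02,
       -7.01362998e+01, -1.65043018e+01]), 'qd': array([-0.13627116, -0.01382923,  0.04017576, -0.09350313, -0.03341866,
        0.05599534]), 'joint_torque': array([ 6.29128613e-05, -5.82717025e+01,  2.93048269e+01,  6.99714661e+00,
        6.68754205e-03, -1.69274049e-04]), 'tcp_pos': array([ 0.26872735, -0.61867723,  0.24460214]), 'eef_rot': array([-8.99903946e+01, -9.79510224e-02,  1.13476743e+02]), 'contact_force': array([-1.17995116, -0.18269367, -0.34646465]), 'moment': array([ 0.01815462, -0.04602122, -0.01392938]), 'gripper_width': 0.08749633112509571}
scene {'vfov': 49.09994717162242, 'cx': 279.0599169702833, 'cy': 210.18352263676678, 'R': array([[-0.44369376,  0.89599642, -0.01806275],
       [ 0.628488  ,  0.29673017, -0.71899516],
       [-0.63885733, -0.33036589, -0.69478032]]), 't': array([ 0.21431066, -0.22777474,  1.6546295 ])}
side {'vfov': 51.95082569171601, 'cx': 279.4600489084885, 'cy': 210.4199283534233, 'R': array([[-0.88944837, -0.45698171,  0.00702183],
       [-0.32051942,  0.61274477, -0.72236497],
       [ 0.32580499, -0.64475698, -0.69147635]]), 't': array([0.4625068 , 0.2549851 , 1.27936649])}
wrist {'vfov': 60.665884954028854, 'cx': 280.91275968566526, 'cy': 217.04883901824854, 'tool_from_camera': array([[ 9.99999862e-01,  2.94558404e-04,  4.33962153e-04,
        -5.28824565e-04],
       [-3.29971552e-04, -2.89811919e-01,  9.57083561e-01,
        -1.39053716e-01],
       [ 4.07684411e-04, -9.57083573e-01, -2.89811782e-01,
         7.84090746e-02],
       [ 0.00000000e+00,  0.00000000e+00,  0.00000000e+00,
         1.00000000e+00]])}
```

View pics/scene0.png

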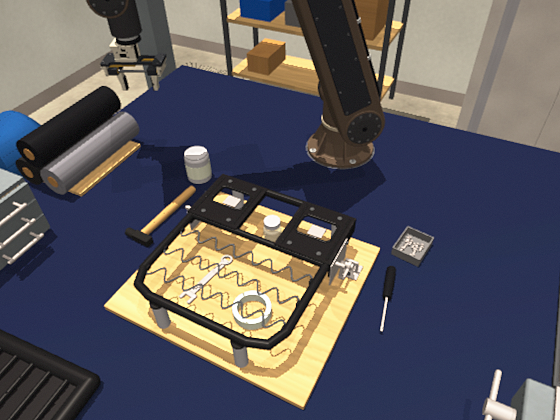

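View pics/side0.png

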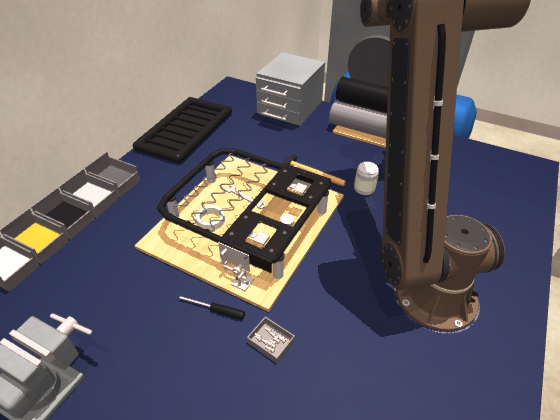

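View pics/wrist0.png

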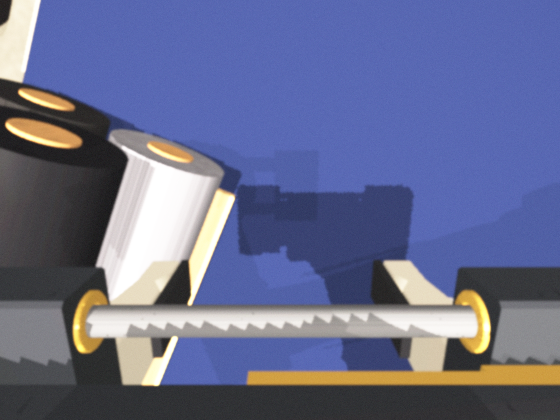

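The scene picture shows the windows with bright paddles near (316,232) for the left and (233,202) for the right. In the side picture they are near (261,234) and (299,186). I'll zoom in on both.

```bash
python3 - <<'E'
import cv2
a=cv2.imread("pics/scene0.png")[160:290,180:370];cv2.imwrite("pics/scene0z.png",cv2.resize(a,None,fx=4,fy=4,interpolation=cv2.INTER_CUBIC))
a=cv2.imread("pics/side0.png")[145:295,200:360];cv2.imwrite("pics/side0z.png",cv2.resize(a,None,fx=4,fy=4,interpolation=cv2.INTER_CUBIC))
E
```

```text
(no output)
```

View pics/scene0z.png

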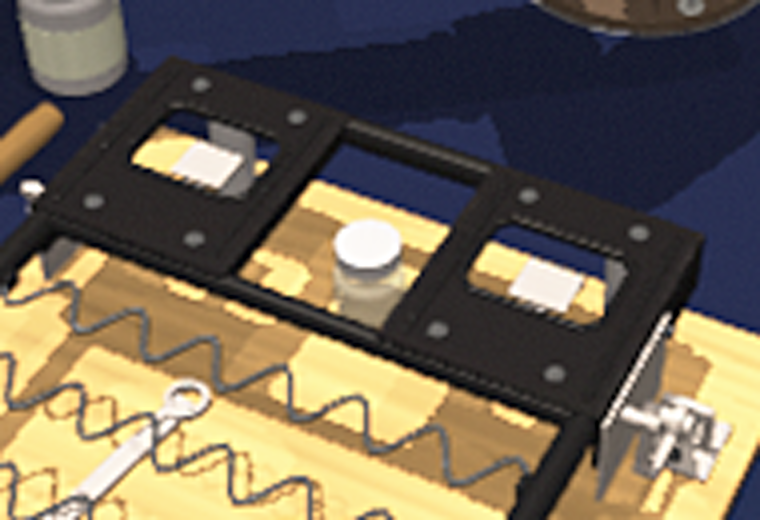

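View pics/side0z.png

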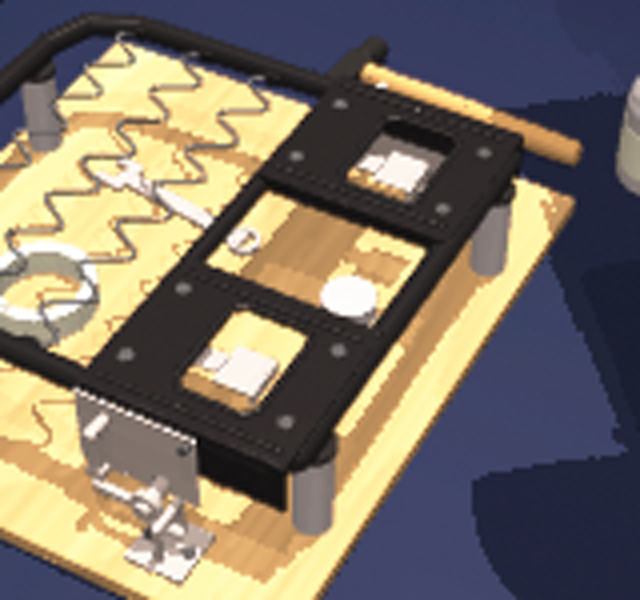

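```bash
cat > h.py <<'E'
import numpy as np,cv2,pickle
def ray(c,p):
    f=210/np.tan(np.radians(c["vfov"]/2))
    d=np.array([(p[0]-c["cx"])/f,(p[1]-c["cy"])/f,1])
    return -c["R"].T@c["t"],c["R"].T@d
def onz(c,p,z):
    o,d=ray(c,p);return o+d*(z-o[2])/d[2]
def tri(c1,p1,c2,p2):
    o1,d1=ray(c1,p1);o2,d2=ray(c2,p2)
    s=np.linalg.lstsq(np.c_[d1,-d2],o2-o1,rcond=None)[0]
    a=o1+s[0]*d1;b=o2+s[1]*d2
    return (a+b)/2,np.linalg.norm(a-b)
E
python3 - <<'E'
from h import *
d=pickle.load(open("c0.pkl","rb"));S,D=d["scene"],d["side"]
def ref(c,p,rad=3):
    g=c["image"].astype(float).mean(2);x,y=map(int,np.round(p))
    w=g[y-rad:y+rad+1,x-rad:x+rad+1];w=np.clip(w-np.median(w)-12,0,None)
    yy,xx=np.mgrid[y-rad:y+rad+1,x-rad:x+rad+1];return ((w*xx).sum()/w.sum(),(w*yy).sum()/w.sum())
sz=lambda p:((p[0]+.5)/4-.5+180,(p[1]+.5)/4-.5+160)
dz=lambda p:((p[0]+.5)/4-.5+200,(p[1]+.5)/4-.5+145)
def pad(c,p):
    m=(c["image"].min(2)>190).astype(np.uint8)
    n,l,st,ce=cv2.connectedComponentsWithStats(m,connectivity=4)
    k=l[int(p[1]),int(p[0])];return st[k],ce[k]
for nm,sp,dp,ps,pd in [("L",[(528,195),(638,233),(437,329),(554,373)],[(338,351),(285,421),(183,288),(125,354)],(545,286),(245,372)),
 ("R",[(201,84),(297,117),(94,201),(195,239)],[(484,153),(443,208),(340,104),(296,156)],(210,165),(403,172))]:
    Q=[]
    for a,b in zip(sp,dp):
        a=ref(S,sz(a));b=ref(D,dz(b));q,e=tri(S,a,D,b);Q.append(onz(S,a,.13)/2+onz(D,b,.13)/2)
        print(nm,np.round(a,1),np.round(b,1),q.round(4),round(e,4),onz(S,a,.13).round(4),onz(D,b,.13).round(4))
    Q=np.array(Q);print("centre",Q.mean(0),"dx",(Q[2:].mean(0)-Q[:2].mean(0)),"dy",(Q[[1,3]].mean(0)-Q[[0,2]].mean(0)))
    for c,p in((S,sz(ps)),(D,dz(pd))):
        st,ce=pad(c,p);print("pad",st,ce,onz(c,ce,.118).round(4))
E
```

```text
L [311.7 208.4] [284.1 232.1] [0.4612 0.0886 0.1319] 0.0042 [0.4611 0.09   0.13  ] [0.462  0.0844 0.13  ]
L [339.3 217.8] [271. 250.] [0.4631 0.1685 0.1318] 0.0039 [0.4628 0.1698 0.13  ] [0.4637 0.1648 0.13  ]
L [289. 242.] [245.4 216.6] [0.5969 0.0853 0.1317] 0.0045 [0.5971 0.0869 0.13  ] [0.5979 0.081  0.13  ]
L [318.1 252.9] [231.  233.2] [0.599  0.1654 0.1319] 0.0043 [0.5989 0.1669 0.13  ] [0.6001 0.1613 0.13  ]
centre [0.53044799 0.12563308 0.13      ] dx [ 1.36133923e-01 -3.22861351e-03  2.77555756e-17] dy [1.84435086e-03 8.01460484e-02 2.77555756e-17]
pad [308 225  18  13 140] [316.1        230.77857143] [0.5217 0.1292 0.118 ]
pad [251 231  18  13 135] [259.8962963  236.62222222] [0.5228 0.1242 0.118 ]
R [229.7 180.6] [320.6 182.7] [ 0.4552 -0.1717  0.1316] 0.0044 [ 0.4556 -0.1702  0.13  ] [ 0.456  -0.1767  0.13  ]
R [253.7 188.8] [310.1 196.8] [ 0.4573 -0.0912  0.1315] 0.0038 [ 0.4575 -0.09    0.13  ] [ 0.458  -0.0954  0.13  ]
R [202.9 209.9] [284.6 170.5] [ 0.5918 -0.1745  0.1316] 0.0037 [ 0.5919 -0.1734  0.13  ] [ 0.5929 -0.179   0.13  ]
R [228.1 219.2] [273.6 183.7] [ 0.593  -0.0947  0.1314] 0.0039 [ 0.5933 -0.0933  0.13  ] [ 0.5939 -0.0988  0.13  ]
centre [ 0.52488915 -0.13461106  0.13      ] dx [ 1.36236781e-01 -3.02487600e-03 -8.32667268e-17] dy [ 1.58595988e-03  8.04370896e-02 -2.77555756e-17]
pad [223 196  17  11 112] [231.05357143 200.64285714] [ 0.5167 -0.1308  0.118 ]
pad [290 183  17  10  94] [298.64893617 187.0106383 ] [ 0.5176 -0.1351  0.118 ]
```

Call:
jog_arm(steps=[[1,0,0,0,6.2],[1,0,0,0,6.2],[1,0,0,0,6.2],[1,0,0,0,6.2],[1,0.03,0,-0.012,0],[1,0.03,0,-0.012,0],[1,0.03,0,-0.012,0],[1,0.03,0,-0.012,0],[1,0.03,0,-0.012,0],[1,0.03,0,-0.012,0],[1,0.03,0,-0.012,0],[1,0.03,0,-0.012,0]], squeeze=10)

```text
time_s: 1.15
tcp_pos: [0.3706, -0.3798, 0.2454]
eef_rot: [-90.0, -0.0, 88.7]
contact_force: [1.1, 0.6, -0.0]
gripper_width: 0.013
```

Call:
jog_arm(steps=[[1,0.03,0,-0.012,0],[1,0.03,0,-0.012,0],[1,0.03,0,-0.012,0],[1,0.03,0,-0.012,0],[1,0.03,0,-0.012,0],[1,0.03,0,-0.012,0],[1,0.03,0,-0.012,0],[1,0.03,0,-0.01,0],[1,0.01,0,0,0],[1,0,0,0,0],[1,0,0,0,0],[1,0,0,0,0]])

```text
time_s: 2.15
tcp_pos: [0.4698, -0.1341, 0.2455]
eef_rot: [-90.0, 0.0, 88.7]
contact_force: [0.3, -0.1, 0.6]
gripper_width: 0.0001
```

```bash
python3 - <<'E'
from plant import r
import cv2,pickle
s=r.get_state();print(s)
d={}
for n in("wrist","scene"):
    c=r.capture(n);d[n]=c;cv2.imwrite(f"pics/{n}1.png",c["image"][:,:,::-1])
d["state"]=s
pickle.dump(d,open("c1.pkl","wb"))
E
```

```text
{'time_s': 2.15, 'joints': array([ 7.18612786e+00,  2.75926125e+00, -2.21392674e+01,  5.71168277e-04,
       -6.51182882e+01, -9.85100959e+01]), 'qd': array([-0.83927338,  0.00652433,  0.0951692 ,  0.07215184, -0.02483563,
       -0.13498714]), 'joint_torque': array([ 6.64926097e-01, -3.21394515e+01,  2.82174021e+01,  6.67698607e+00,
       -7.49039138e-02, -1.27175343e-02]), 'tcp_pos': array([ 0.46983029, -0.13408398,  0.24548186]), 'eef_rot': array([-8.99834450e+01,  3.00099905e-03,  8.86762728e+01]), 'contact_force': array([ 0.34409343, -0.07711257,  0.6368722 ]), 'moment': array([-0.03667294, -0.00486873,  0.00522954]), 'gripper_width': 0.00014182682955750744}
```

View pics/wrist1.png

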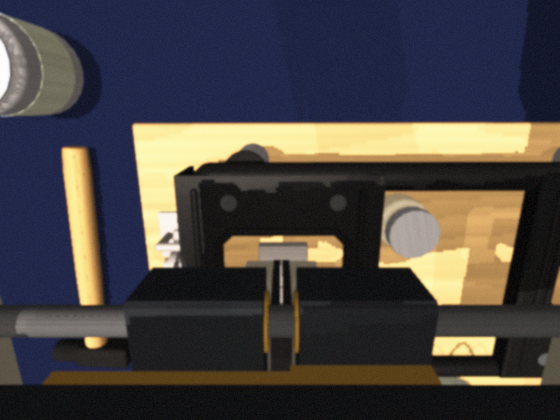

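View pics/scene1.png

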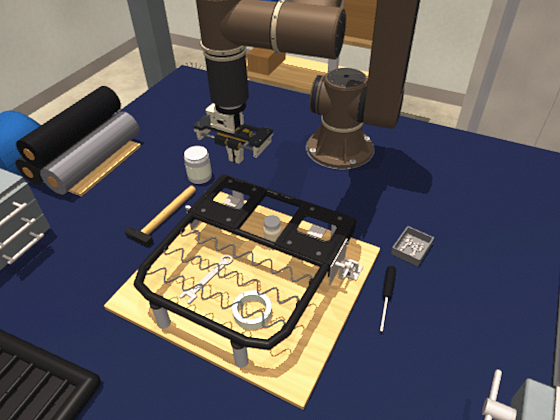

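```bash
python3 - <<'E'
import cv2
a=cv2.imread("pics/wrist1.png")[150:290,170:400];a=cv2.convertScaleAbs(a,alpha=1.3,beta=15);cv2.imwrite("pics/w1z.png",cv2.resize(a,(690,420),interpolation=cv2.INTER_CUBIC))
E
```

```text
(no output)
```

View pics/w1z.png

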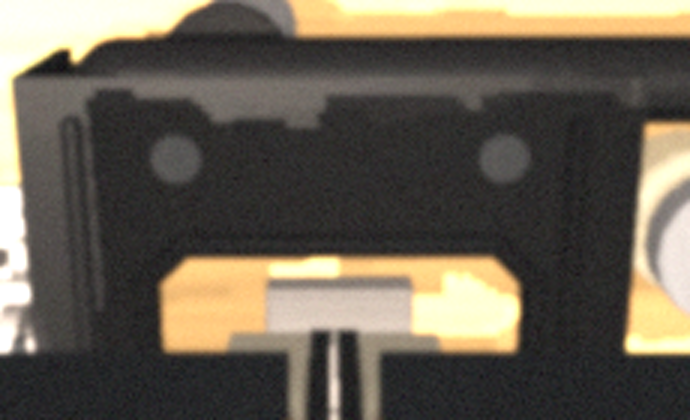

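```bash
cat >> h.py <<'E'
from scipy.spatial.transform import Rotation as Ro
def wcam(d):
    c=dict(d["wrist"]);s=d["state"];T=np.eye(4);T[:3,:3]=Ro.from_euler("xyz",s["eef_rot"],degrees=True).as_matrix();T[:3,3]=s["tcp_pos"]
    M=np.linalg.inv(T@c["tool_from_camera"]);c["R"]=M[:3,:3];c["t"]=M[:3,3];return c
E
python3 - <<'E'
from h import *
d=pickle.load(open("c1.pkl","rb"));c=wcam(d)
for n,p,z in[("scr1",(228.7,203.3),.1315),("scr2",(338,203.3),.1315),("winL",(223.3,245),.13),("winR",(343.7,245),.13),("near",(283,235.7),.132),("padL",(259,245),.118),("padR",(307.7,245),.118),("padnear",(283,243),.118)]:
    print(n,onz(c,p,z).round(4))
E
```

```text
scr1 [ 0.4569 -0.1721  0.1315]
scr2 [ 0.4587 -0.0926  0.1315]
winL [ 0.4898 -0.1786  0.13  ]
winR [ 0.4919 -0.0872  0.13  ]
near [ 0.4826 -0.1331  0.132 ]
padL [ 0.4951 -0.1524  0.118 ]
padR [ 0.4959 -0.1137  0.118 ]
padnear [ 0.4938 -0.1333  0.118 ]
```

```bash
python3 - <<'E'
import cv2
a=cv2.imread("pics/scene1.png")[90:240,170:310];cv2.imwrite("pics/s1z.png",cv2.resize(a,None,fx=4,fy=4,interpolation=cv2.INTER_CUBIC))
E
```

```text
(no output)
```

View pics/s1z.png

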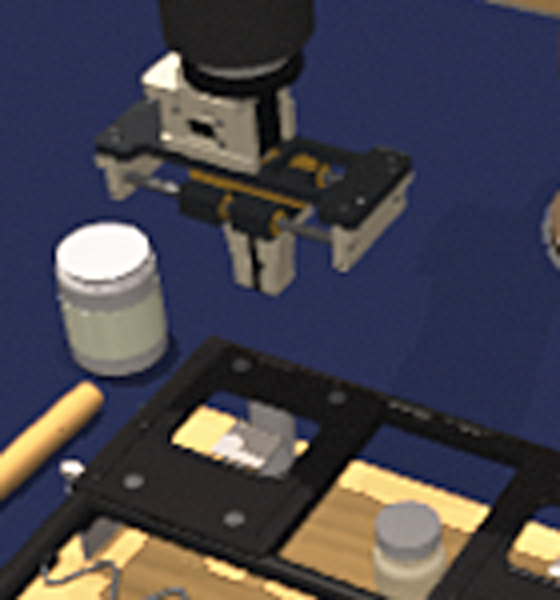

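Call:
jog_arm(steps=[[1,0.002,0,-0.023,0],[1,0,0,-0.023,0],[1,0,0,0,0],[1,0,0.02,0,0],[1,0,0.02,0,0],[1,0,0.02,0,0],[1,0,0.01,0,0],[1,0,0,0,0],[1,0,0,0,0]])

```text
time_s: 3.0
tcp_pos: [0.5161, -0.1333, 0.1757]
eef_rot: [-90.0, 0.0, 88.6]
contact_force: [0.2, 0.1, 0.3]
gripper_width: 0.0008
```

```bash
python3 - <<'E'
from plant import r
import cv2,pickle
import numpy as np
d={"state":r.get_state()}
print(d["state"]["tcp_pos"],d["state"]["contact_force"])
o=[]
for n,(y,x) in dict(scene=(100,150),side=(90,220),wrist=(150,170)).items():
    c=r.capture(n);d[n]=c;cv2.imwrite(f"pics/{n}2.png",c["image"][:,:,::-1])
    o.append(cv2.resize(c["image"][y:y+150,x:x+130,::-1],None,fx=2,fy=3.9,interpolation=cv2.INTER_CUBIC) if 0 else cv2.resize(c["image"][y:y+190,x:x+130,::-1],None,fx=2,fy=2,interpolation=cv2.INTER_CUBIC))
cv2.imwrite("pics/c2.png",np.hstack(o))
pickle.dump(d,open("c2.pkl","wb"))
E
```

```text
[ 0.51606514 -0.13332941  0.17573002] [0.22032016 0.1467672  0.29825669]
```

View pics/c2.png

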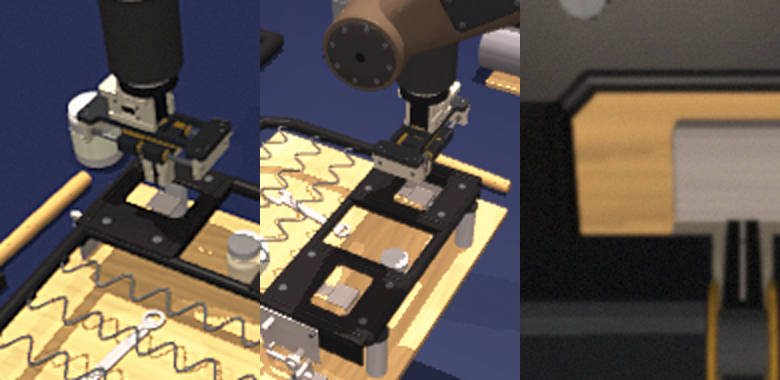

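View pics/wrist2.png

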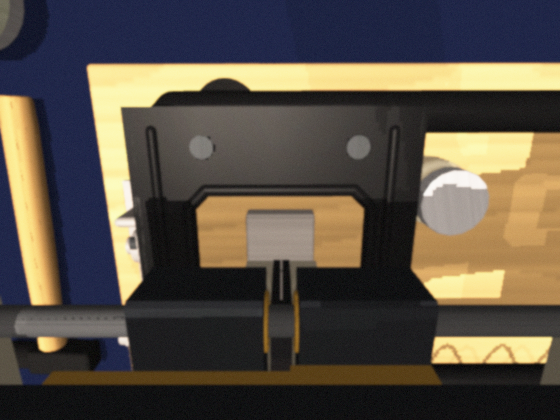

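```bash
python3 - <<'E'
from h import *
d=pickle.load(open("c2.pkl","rb"));c=wcam(d)
for n,p,z in[("scr1",(201,147),.1315),("scr2",(359,147),.1315),("winL",(197,240),.13),("winR",(364,240),.13),("near",(281,195),.13),("padL",(247,240),.118),("padR",(314,240),.118),("padnear_hi",(281,210),.118),("padnear_lo",(281,214),.118)]:
    print(n,onz(c,p,z).round(4))
E
```

```text
scr1 [ 0.4555 -0.1725  0.1315]
scr2 [ 0.4573 -0.0929  0.1315]
winL [ 0.5058 -0.1795  0.13  ]
winR [ 0.5079 -0.0879  0.13  ]
near [ 0.4816 -0.1328  0.13  ]
padL [ 0.5109 -0.1533  0.118 ]
padR [ 0.5118 -0.1142  0.118 ]
padnear_hi [ 0.4932 -0.1331  0.118 ]
padnear_lo [ 0.4956 -0.1331  0.118 ]
```

The wrist view confirms it: window edges at columns 197 and 364, paddle at 247–314, and the tool is centred within about 2 mm. I'll press now.

Call:
jog_arm(steps=[[1,0,0.015,0,0],[1,0,0.015,0,0],[1,0,0,0,0],[1,0,0.004,0,0],[1,0,0.004,0,0],[1,0,0.004,0,0],[1,0,0.004,0,0],[1,0,0.004,0,0],[1,0,0,0,0],[1,0,0,0,0]])

```text
time_s: 3.98
tcp_pos: [0.5164, -0.1328, 0.1263]
eef_rot: [-90.0, 0.0, 88.7]
contact_force: [-2.5, 1.5, 6.2]
gripper_width: 0.0003
```

```bash
cat > look.py <<'E'
import sys
from plant import r
import cv2
s=r.get_state();print(s["tcp_pos"],s["contact_force"],s["moment"])
k=sys.argv[1]
c=r.capture("wrist");cv2.imwrite(f"pics/wrist{k}.png",c["image"][:,:,::-1])
c=r.capture("scene");cv2.imwrite(f"pics/scene{k}.png",cv2.resize(c["image"][150:300,170:370,::-1],None,fx=4,fy=4,interpolation=cv2.INTER_CUBIC))
E
python3 look.py 3
```

```text
[ 0.51643183 -0.13275095  0.12633671] [-2.47846248  1.45956097  6.16459681] [ 0.32545306  0.94161367 -0.034711  ]
```

View pics/wrist3.png

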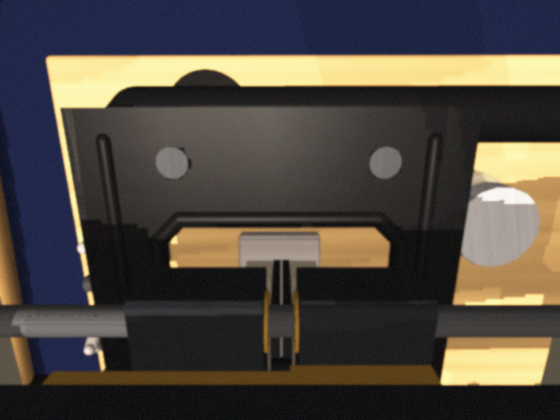

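View pics/scene3.png

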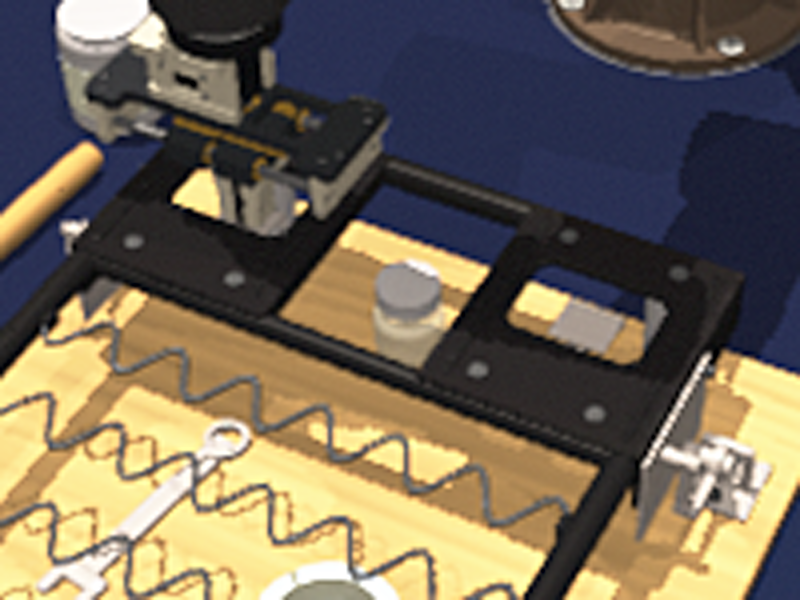

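Call:
jog_arm(steps=[[1,0,0.002,0,0],[1,0,0.002,0,0],[1,0,0,0,0],[1,0,0,0,0]])

```text
time_s: 4.42
tcp_pos: [0.5166, -0.1328, 0.1226]
eef_rot: [-90.1, 0.0, 88.7]
contact_force: [-4.5, 0.4, 7.3]
gripper_width: 0.0001
```

```bash
python3 look.py 4; python3 -c "
import cv2,numpy as np
cv2.imwrite('pics/w34.png',np.hstack([cv2.resize(cv2.imread(f'pics/wrist{k}.png')[200:400,20:150],None,fx=3,fy=3) for k in (3,4)]))"
```

```text
[ 0.51661202 -0.13276052  0.12262628] [-4.5377805   0.43750194  7.3351641 ] [0.28943257 0.95805892 0.05507408]
```

View pics/w34.png

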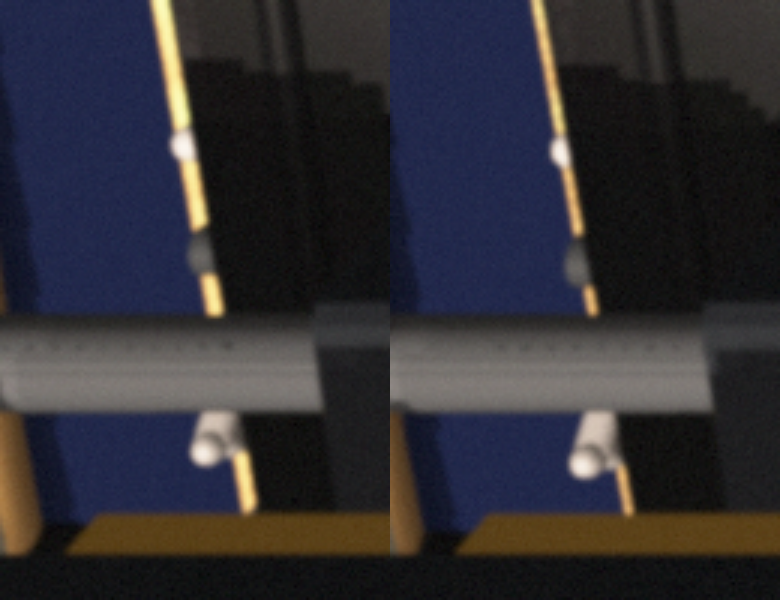

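View pics/scene4.png

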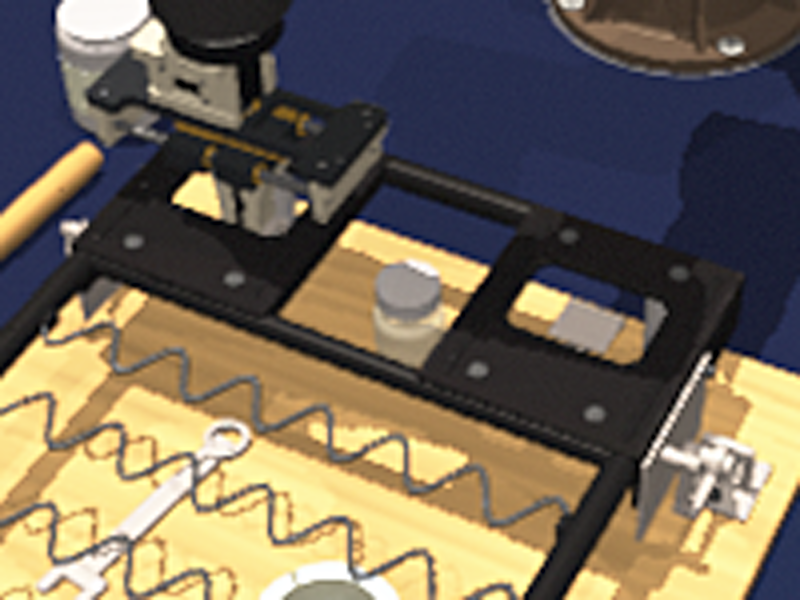

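Call:
jog_arm(steps=[[1,0,-0.004,0,0],[1,0,-0.01,0,0],[1,0,-0.02,0,0],[1,0,-0.03,0,0],[1,0,-0.03,0,0],[1,0,-0.03,0,0],[1,0,0,0.022,0],[1,0,0,0.022,0],[1,0,0,0,0],[1,0,0,0,0],[1,0,0,0,0]])

```text
time_s: 5.43
tcp_pos: [0.4726, -0.1317, 0.2462]
eef_rot: [-90.1, -0.0, 88.7]
contact_force: [-0.2, 0.1, -0.3]
gripper_width: 0.0004
```

```bash
python3 look.py 5; python3 -c "
import cv2,numpy as np
a=[cv2.resize(cv2.imread(f'pics/wrist{k}.png')[180:280,130:330],None,fx=3.5,fy=3.5)[:, :700] for k in (1,5)]
cv2.imwrite('pics/w15.png',np.vstack(a)[:600])
cv2.imwrite('pics/w15.png',cv2.resize(np.vstack(a),(560,560)))"
```

```text
[ 0.47255864 -0.13167913  0.24620975] [-0.19778594  0.08838061 -0.33172135] [-0.03489177 -0.08039443  0.02820779]
```

View pics/w15.png

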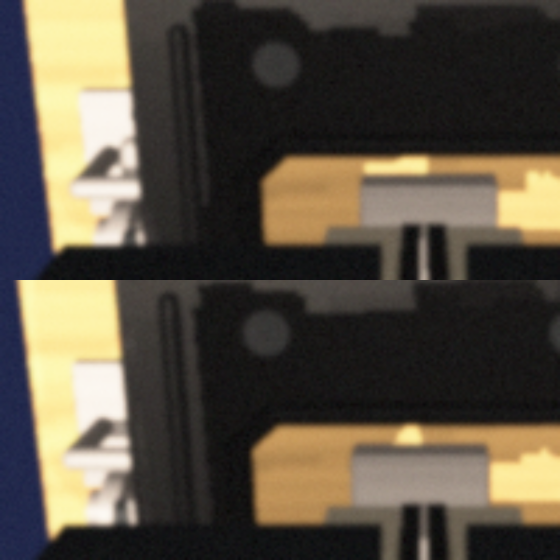

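View pics/scene5.png

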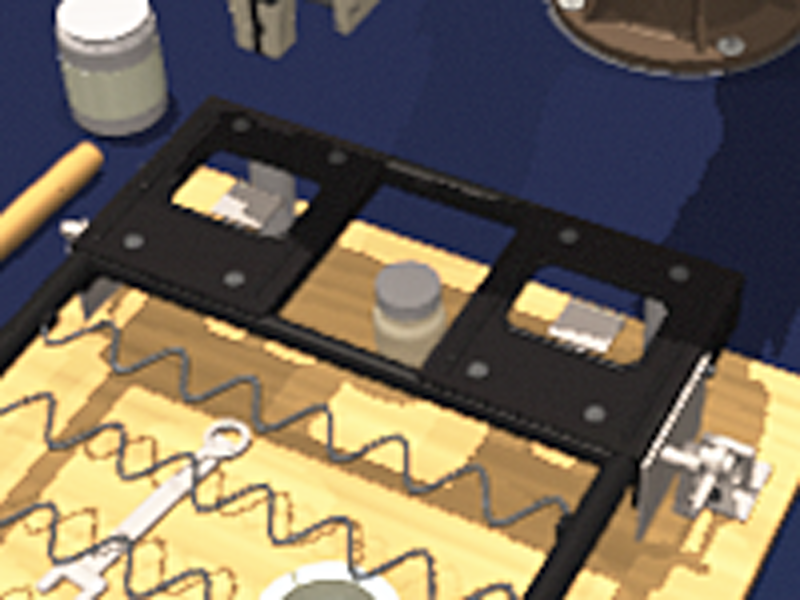

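Call:
jog_arm(steps=[[1,-0.035,0,0.025,0],[1,-0.035,0,0.025,0],[1,0,0,0,0],[1,0,0,0,0],[1,0,0,0,0]])

```text
time_s: 5.95
tcp_pos: [0.4226, -0.1987, 0.2454]
eef_rot: [-90.0, 0.0, 88.6]
contact_force: [-0.7, 0.1, 0.6]
gripper_width: 0.0006
```

```bash
python3 look.py 6; python3 -c "
import cv2
a=cv2.imread('pics/wrist6.png')[130:290,150:350];cv2.imwrite('pics/w6z.png',cv2.resize(a,None,fx=3.7,fy=3.7,interpolation=cv2.INTER_CUBIC))"
```

```text
[ 0.42258618 -0.19866702  0.24544404] [-0.71160538  0.13120017  0.6354946 ] [ 0.00184703 -0.11049918  0.0305549 ]
```

View pics/w6z.png

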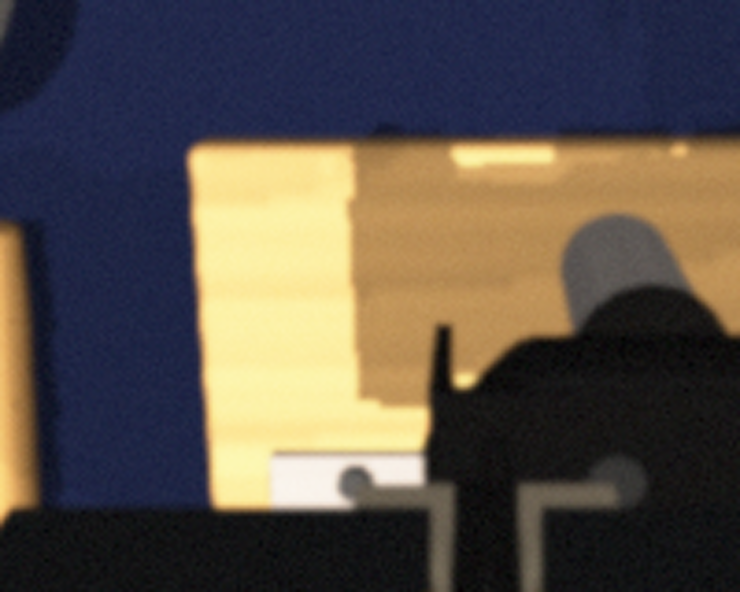

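Call:
jog_arm(steps=[[1,0.015,0,-0.03,0],[1,0.015,0,-0.03,0],[1,0,0,-0.03,0],[1,0,0,-0.03,0],[1,0,0,0,0],[1,0,0,0,0],[1,0,0,0,0]])

```text
time_s: 6.63
tcp_pos: [0.543, -0.1703, 0.2447]
eef_rot: [-89.9, -0.0, 88.7]
contact_force: [0.1, -0.5, 0.2]
gripper_width: 0.0004
```

```bash
python3 look.py 7; python3 -c "
import cv2
a=cv2.imread('pics/wrist7.png')[90:270,100:320];cv2.imwrite('pics/w7z.png',cv2.resize(a,None,fx=3.3,fy=3.3,interpolation=cv2.INTER_CUBIC))"
```

```text
[ 0.54296787 -0.17031615  0.24470235] [ 0.08856726 -0.54943549  0.20107825] [-0.03664759  0.05465439  0.0783672 ]
```

View pics/w7z.png

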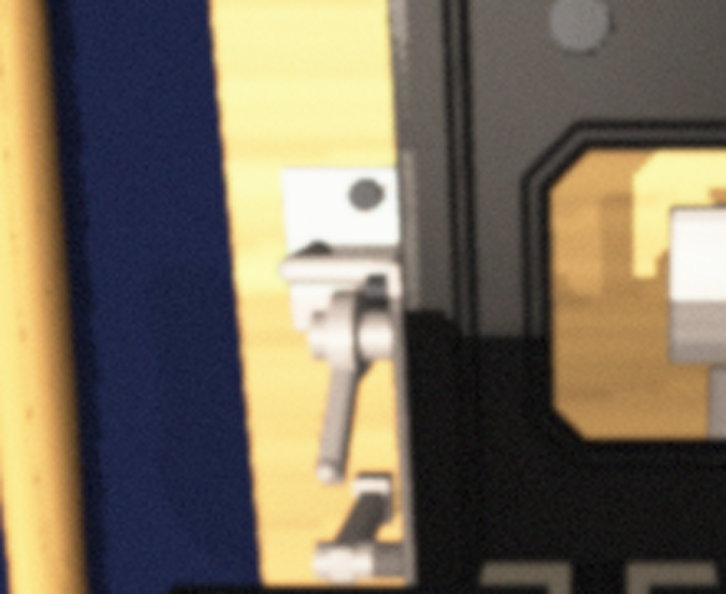

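The right claw seems to hang away from the hoop bar (hook end at about (330,470) in the zoom). For comparison I'll take the mirrored view of the left claw, which is still latched.

Call:
jog_arm(steps=[[1,0.02,0,0,0],[1,0.035,0,0,0],[1,0.035,0,0,0],[1,0.035,0,0,0],[1,0.035,0,0,0],[1,0.035,0,0,0],[1,0.035,0,0,0],[1,0.035,0,0,0],[1,0.035,0,0,0],[1,0.035,0,0,0],[1,0,0,0,0],[1,0,0,0,0]])

```text
time_s: 7.73
tcp_pos: [0.55, 0.1653, 0.2459]
eef_rot: [-90.0, -0.0, 88.8]
contact_force: [-0.3, -0.2, 0.1]
gripper_width: 0.0004
```

```bash
python3 - <<'E'
from plant import r
import cv2,pickle
s=r.get_state();print(s["tcp_pos"],s["contact_force"],s["eef_rot"])
c=r.capture("wrist");pickle.dump({"state":s,"wrist":c},open("c8.pkl","wb"))
cv2.imwrite("pics/wrist8.png",c["image"][:,:,::-1])
c=r.capture("side");cv2.imwrite("pics/side8.png",c["image"][:,:,::-1])
c=r.capture("scene");cv2.imwrite("pics/scene8.png",c["image"][:,:,::-1])
E
```

```text
[0.54995935 0.16532224 0.24589648] [-0.32314404 -0.22621289  0.07010597] [-9.00246016e+01 -2.31277743e-02  8.88423214e+01]
```

View pics/wrist8.png

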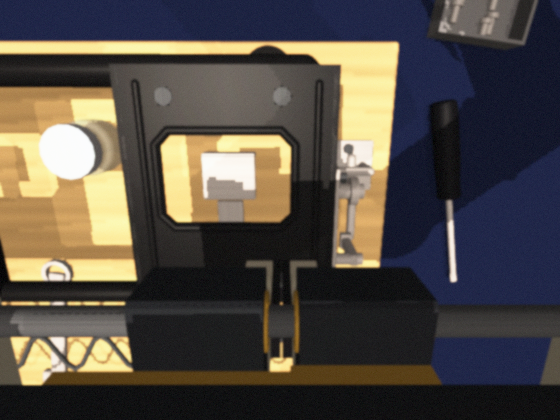

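```bash
python3 - <<'E'
from h import *
a=cv2.imread("pics/wrist7.png")[120:290,170:240][:,::-1];b=cv2.imread("pics/wrist8.png")[120:290,320:390]
cv2.imwrite("pics/claws.png",cv2.resize(np.hstack([a,b]),None,fx=3.5,fy=3.5,interpolation=cv2.INTER_CUBIC))
d=pickle.load(open("c8.pkl","rb"));c=wcam(d)
for n,p,z in[("winL",(161,178),.13),("winR",(293,178),.13),("near",(227,132),.13),("far",(227,224),.13),("padL",(202,175),.118),("padR",(256,175),.118),("padnear",(229,153),.118),("padfar",(229,198),.118),("s1",(163,97),.1315),("s2",(282,97),.1315)]:
    print(n,onz(c,p,z).round(4))
E
```

```text
winL [0.5179 0.0795 0.13  ]
winR [0.5198 0.1743 0.13  ]
near [0.4867 0.129  0.13  ]
far [0.5536 0.1247 0.13  ]
padL [0.5185 0.1065 0.118 ]
padR [0.5193 0.147  0.118 ]
padnear [0.5025 0.1277 0.118 ]
padfar [0.5366 0.1256 0.118 ]
s1 [0.4629 0.0878 0.1315]
s2 [0.4645 0.1675 0.1315]
```

View pics/claws.png

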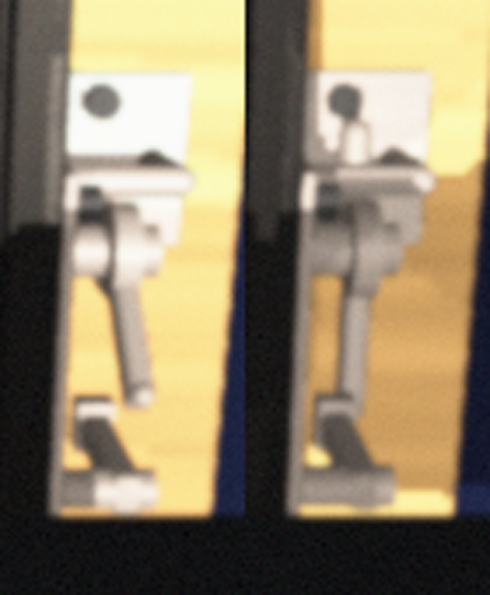

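The difference is clear. The latched left claw passes under the hoop, and the right one has swung clear, so the right latch is tripped. Left window centre is about (0.520, 0.127), with paddle and window agreeing to 1 mm. Next is the left press.

Call:
jog_arm(steps=[[1,-0.019,0,0.015,0],[1,-0.02,0,0.014,0],[1,0,0,0,0],[1,0,0.02,0,0],[1,0,0.02,0,0],[1,0,0.02,0,0],[1,0,0.01,0,0],[1,0,0,0,0],[1,0,0,0,0]])

```text
time_s: 8.63
tcp_pos: [0.5209, 0.1249, 0.1759]
eef_rot: [-90.0, 0.0, 88.6]
contact_force: [0.6, 0.2, -0.6]
gripper_width: 0.0005
```

Call:
jog_arm(steps=[[1,0.002,0.015,0,0],[1,0,0.015,0,0],[1,0,0,0,0],[1,0,0.004,0,0],[1,0,0.004,0,0],[1,0,0.004,0,0],[1,0,0.004,0,0],[1,0,0.004,0,0],[1,0,0.004,0,0],[1,0,0,0,0],[1,0,0,0,0],[1,0,0,0,0]])

```text
time_s: 9.63
tcp_pos: [0.5212, 0.1278, 0.1227]
eef_rot: [-90.1, -0.0, 88.7]
contact_force: [-3.0, -0.1, 7.6]
gripper_width: 0.0006
```

```bash
python3 look.py 9
```

```text
[0.52122301 0.12781168 0.12271483] [-3.00344622 -0.06905056  7.61769229] [0.16769984 1.10394849 0.04492717]
```

View pics/scene9.png

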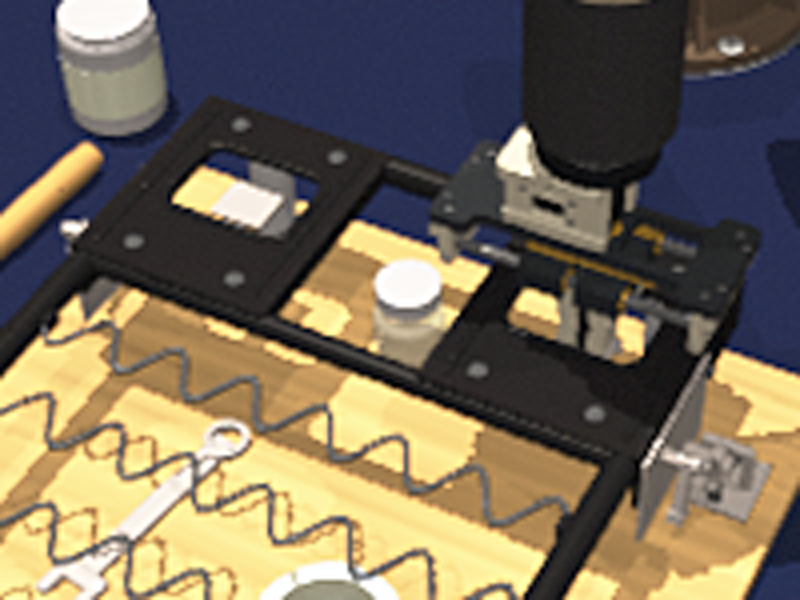

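The left claw in the scene view at (680,495) now hangs down clear of the hoop. I'll retreat straight up and check.

Call:
jog_arm(steps=[[1,0,-0.004,0,0],[1,0,-0.01,0,0],[1,0,-0.02,0,0],[1,0,-0.03,0,0],[1,0,-0.03,0,0],[1,0,-0.03,0,0],[1,0.019,0,-0.015,0],[1,0.019,0,-0.014,0],[1,0,0,0,0],[1,0,0,0,0],[1,0,0,0,0],[1,0,0,0,0]])

```text
time_s: 10.73
tcp_pos: [0.5502, 0.1643, 0.2456]
eef_rot: [-90.0, 0.0, 88.7]
contact_force: [-0.2, -0.8, 0.5]
gripper_width: 0.0004
```

```bash
python3 look.py 10; python3 - <<'E'
import cv2,numpy as np
a=cv2.imread("pics/wrist8.png")[120:290,140:400];b=cv2.imread("pics/wrist10.png")[120:290,140:400]
cv2.imwrite("pics/cl10.png",cv2.resize(np.hstack([a,b]),None,fx=1.5,fy=3,interpolation=cv2.INTER_CUBIC))
E
```

```text
[0.55015905 0.16430148 0.24557103] [-0.22493444 -0.78033645  0.48712817] [ 0.02012844  0.01796487 -0.01129945]
```

View pics/cl10.png

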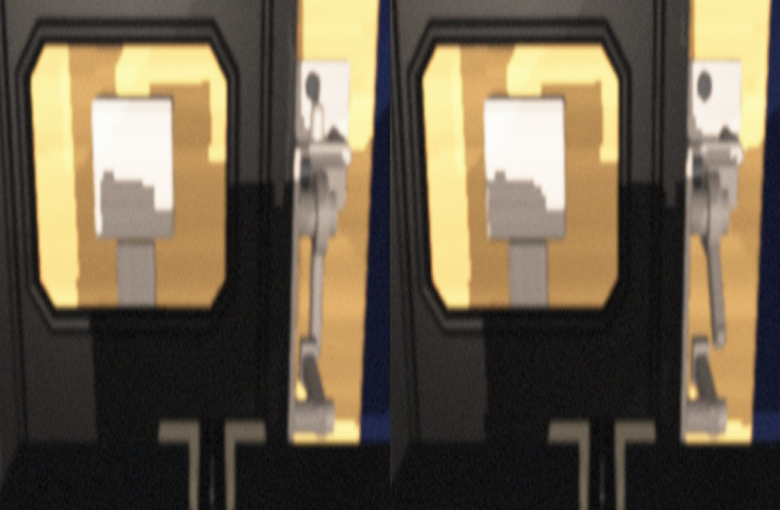

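View pics/scene10.png

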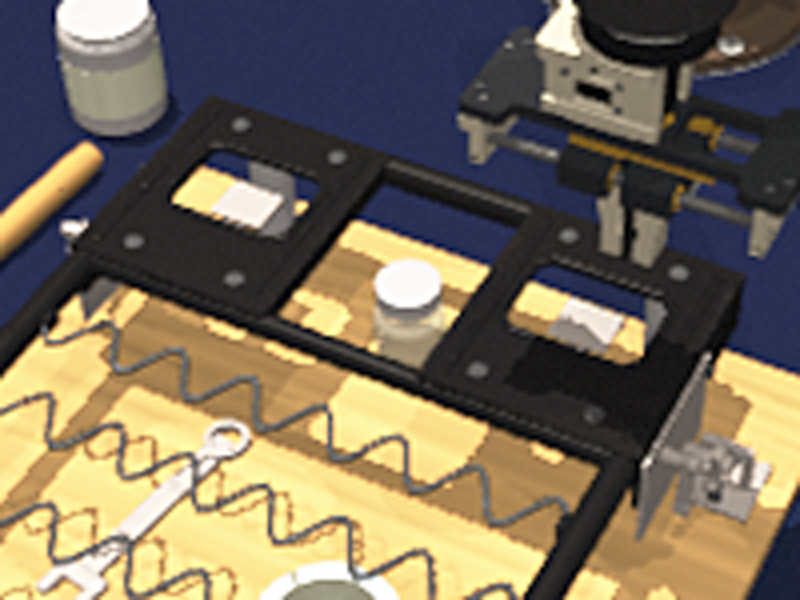

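The left claw has swung out of the hoop and its paddle is back at the same pixels as before. The tool hangs free, about 0.1 m above the panel. I'm handing in.

```bash
python3 -c "
from plant import r
print(r.close_job())"
```

```text
the job is handed in; nothing more can be done
None
```

Both latches are tripped, both paddles are back up, and the job was handed in at about 11 s of the 38 s allowed. The hand-in gives no verdict, so this rests on my own checks.

- **Pressing:** I pressed the right paddle and then the left with closed fingers, to about 14 mm of travel. The upward force at the bottom was 7.3 N on the right and 7.6 N on the left, against about 7 N expected at the stop.
- **Claws:** The wrist camera showed each claw hook swung clear of its striker hoop. For the right I compared it with the left claw while that was still latched; for the left I used pictures from before and after.
- **Paddles:** The left paddle was back at the same place in the picture as before the press. The right one also looked back at rest.
- **Frame and tools:** There were no signs of contact with the frame or of anything knocked. The only sizeable forces were during the two presses, which included 3 to 4.5 N sideways, probably from the tilting paddle. The things near the panels looked unmoved in the last pictures, but I did not measure any positions again.
- **Disagreement:** The two fixed cameras differed by about 4 to 6 mm in y. The wrist camera gave a value between them that matched the stated window and paddle sizes to 1 to 3 mm, so I used that for y.

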